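# Seat the seed plate of the push seeder on its drive pin

## Task

The orange seed plate of the maize seeder is on its spindle but sits high on the wheel, because its rim notch is not over the brass drive pin. With your fingertips turn the plate until the notch is over the pin, then press it gently all the way down so that the pin is in the notch, and take your hand away. Never lift the plate or force it hard down onto the pin, and leave the jug, pump can, pot and funnel standing where they are.

Things in the scene. Friction and masses are not known exactly. Their poses are not given: they have to be found in the camera images.
- seeder: Seeding unit of a one-row push seeder, hopper taken off, bolted to the shelf: round green pan 224 mm across and 64 mm high on two steel bars (300 mm along its x, outer edges 200 mm apart), a short shaft with sprocket out at its +x side to 150 mm from the middle. Origin: middle of the pan, on the shelf surface (z = 0). It does not move.
- spindle_top (a point): Top centre of the fixed upright steel spindle (16 mm thick) in the middle of the pan, 128 mm above the shelf. Its vertical axis is the axis about which the seed plate turns.
- pin_top (a point): Top centre of the brass drive pin, upright, round-nosed, 12 mm thick, 10 mm above the dark toothed drive wheel in the pan, 82.5 mm from the spindle axis, top 72 mm above the shelf. From above its outer edge shows beyond the plate's rim, with its 18 mm wide brass foot that reaches out to the wheel's rim. Pin and wheel do not move; the pin may stand on any side of the spindle.
- boss_top (a point): Top centre of the orange seed plate's round boss (44 mm across), on the spindle axis, 22 mm above the plate's upper face. The plate is a disc 168 mm across and 8 mm thick; its upper face is 80.5 mm above the shelf while up, 70.5 mm when fully down. The row of small dark dots in it is seed holes, not notches.
- notch (a point): Middle of the single notch in the rim of the orange seed plate, level with the plate's upper face, 78 mm from the spindle axis. The notch is 19 mm wide and 12 mm deep, open outwards and right through the plate.
- rib (a point): Top of one of three straight upright radial ribs on the seed plate, half way along it. Each rib is 8 mm thick, stands 18 mm above the plate's upper face and runs from the boss (22 mm from the axis) to 60 mm from the axis; they lie 60, 180 and 300 degrees round from the notch, and this point is on the 180 degree one. Push a rib sideways to turn the plate.
- plate_turn (a joint): Turn of the seed plate about the spindle (rad), growing anticlockwise seen from above. At 0 and at 2 pi (6.283) the notch is exactly over the pin; it may be up to 2 degrees off and still go down. It starts between 1.0 and 5.28, turns freely either way (about 1 to 2 N at a rib) and stays where it is left.
- seed_plate (a joint): How far the seed plate has gone down its spindle (m): 0 at the start, 0.010 when fully down on the drive wheel, negative if lifted. It stays level and fits tightly: pushing it down takes 4 to 8 N anywhere on its upper face, and it stays where it is left. With the notch away from the pin it rides up on the pin: the plastic gives 3 to 5 mm under 10 to 20 N and it can go no further.
- jug: Aluminium jug, 120 mm across, 160 mm high, with a handle to 97 mm on its +y side; origin at the centre of its underside. Bystander.
- pump_can: Steel oil pump can, 84 mm across, 100 mm high, thin spout towards its +x to 59 mm out and 168 mm high, lever at its -x side to 60 mm out; origin at the centre of its underside. Bystander.
- pot: Lidded brown clay pot, 132 mm across, 130 mm high; origin at the centre of its underside. Bystander.
- funnel: White plastic funnel standing mouth down, 128 mm across, 125 mm high; origin at the centre of its underside. Bystander.

How it is judged:
At the end, for the whole second after the job is handed in: The seed plate is down at least 8.5 mm of its 10 mm with the pin in the notch (notch middle within 8 mm of the pin axis, 4.5 mm being exact), and jug, pump can, pot and funnel stand upright within 30 mm of where they were (value of joint seed_plate above 0.0085 m and horizontal distance between notch and pin_top below 0.008 m and distance of each of jug, pump_can, pot, funnel from where it was at the start of the episode below 0.03 m and angle between each of jug, pump_can, pot, funnel's own z axis and vertical below 0.2 rad); the robot touches nothing.
It fails at once if the seed plate is lifted more than 4 mm up its spindle (value of joint seed_plate below -0.004 m).
It fails at once if the seed plate is pushed with more than 60 N (contact force between the fingers and seed_plate above 60 N).
It fails at once if a bystander (jug, pump can, pot, funnel) is shifted by more than 30 mm, lifted or knocked over (distance of any of jug, pump_can, pot, funnel from where it was at the start of the episode above 0.03 m or angle between any of jug, pump_can, pot, funnel's own z axis and vertical above 0.3 rad).
It also fails if it takes over 51 s, if anything falls off the work surface, if the arm or the gripper's body presses on something with over 40 N, if the wrist force passes 120 N, or if a joint passes its speed limit or range.

## Robot

A 6-joint arm with a two-finger parallel gripper is mounted at the origin on the work surface. World frame = base frame: x ahead of the robot, y to its left, z up, the work surface at z = 0. Lengths are in m, angles in rad, forces in N, time in s.
With the tool pointing down it reaches from about 0.2 to 0.875 m from the base axis. Payload 3.4 kg.
Tool frame: the origin (TCP) lies between the finger pads; the fingertips stand 25 mm ahead of it and the grasp point (between the pads) lies 6 mm ahead of it (r.nose_length is the z of the fingertips in the tool frame, in m); z points along the fingers, y is the line along which they close (so a half turn about z gives the same grasp; the last joint's range is limited). The gripper opens to 94 mm and grips with 3 to 60 N. Pads are 16 mm wide; open, the fingers measure 119 mm over their backs; the gripper's body (75 mm by 177 mm) begins 78 mm behind the grasp point.
Start: joints at [-1.269, 0.276, 1.505, -0, 1.361, -0.121], TCP at [0.236, -0.524, 0.23] pointing down, gripper open.
Joint ranges: [-2.89, 2.89], [-0.75, 2.08], [0.22, 2.7], [-1.18, 4.32], [0.11, 2.71], [-2.7, 2.7]. Speed limits (rad/s): [2.57, 2.57, 3.14, 3.14, 3.14, 3.14].

## Interface

Orientations are given as a unit quaternion [w, x, y, z].
In Python, from plant import r, gripper_to, inverse_kinematics, vision, models, telemetry gives the robot as it stands. Calls block until the motion is done:
- r.move_to(position, orientation): joint-space move of the TCP to a pose.
- r.move_l(position, rot=None, vel=0.15, guard=None): straight line of the TCP; rot=None keeps the orientation; vel is the mean speed in m/s. With guard (N) it stops when the force on the tool has changed by that much, and returns True; else False.
- r.movej(angles): joint-space move.
- gripper_to(opening, f_grip=None): finger opening in m; f_grip is the grip in N (None keeps the last); returns when the fingers have stopped.
- r.hold(seconds).
- inverse_kinematics(position, orientation): joint angles nearest the present ones, or None.
- vision.snapshot(name): name is "scene" or "top" or "wrist"; returns the picture (384x512x3 uint8, red, green, blue); there is no depth.
- vision.get_calibration(name): a dict with "fx", "fy", "cx", "cy" (pixels), "position" and "orientation" of the camera in the world. Camera axes: x right, y down, z forward; pixel columns grow to the right and rows downward; lengths in m; the calibration is good to about 2 mm. A picture is of the moment at which its call begins: read the wrist's pose just before it. get_calibration takes no time and is no camera call; for the wrist camera it gives the pose at the moment of the call.
A pose or a line that the arm cannot do raises r.PlanningError and nothing moves.
- r.sign_off(): hands the job in; it is judged then, once.
Trained networks look in the newest picture that a camera, given by its name, has taken for a name from the list of things; names that differ only in an ending like _2 or _b are one class to them, and where a whole thing is asked for, a point or a joint stands for the part that bears it (a point fixed in the world has none). Each returns a list of dicts, best first, with "score" (0 to 1); they miss things now and then, are a little off and sometimes report something else, mostly with a low value. They report only what shows in the picture. A call takes as long as a camera call.
- models.boxes_of(thing, camera): "at" ([x, y, z] in m, in world coordinates, good to about 4 mm: the middle of the surface that is visible of it).
- models.regions_of(thing, camera): "pixels" (384x512 bool, what is visible of it).
- models.mark_of(thing, camera): "at" ([x, y, z] in m, in world coordinates, good to about 4 mm: a listed point, or the origin of a listed thing).
Readings, each from a call of its own:
- telemetry.current_t(): time.
- telemetry.current_joints(): joint angles.
- telemetry.current_dq(): joint speeds.
- telemetry.current_joint_efforts(): joint torques, N m.
- telemetry.current_ee_pos(): TCP position.
- telemetry.current_tool_rot(): TCP orientation.
- telemetry.current_wrist_force(): force on the tool from outside, world axes, zero at the start.
- telemetry.current_torque(): the same for the moment, N m.
- telemetry.current_opening(): finger opening in m.
- telemetry.current_finger_force(): force on a finger pad.
Only numpy, scipy, OpenCV 4.12 (cv2) and the standard library are available. Lean on these libraries where they do the work, as an engineer would, in place of code of your own. Each camera call takes 0.05 s, during which the arm holds its last target. There are 200 camera calls.

## Working session

There is one attempt and no reset: what is moved stays moved. The work goes in short steps, each a Python script; the robot and the scene stay as the last script left them, time stands still between calls to the robot, and variables do not carry over. Pictures are saved under pics/ and viewed, at most 10 in all, crops included, and the job is handed in when it is done.

```bash
ls; mkdir -p pics
python3 - <<'E'
from plant import r, vision, models, telemetry
import cv2, numpy as np
ims={}
for c in ("scene","top"):
    im=vision.snapshot(c); ims[c]=im
    cv2.imwrite(f"pics/{c}0.png",im[...,::-1])
    for t in ("seeder","spindle_top","pin_top","boss_top","notch","rib","jug","pump_can","pot","funnel"):
        d=models.mark_of(t,c)
        print(c,t,[(np.round(x["at"],3).tolist(),round(float(x["score"]),2)) for x in d[:2]])
    k=vision.get_calibration(c); print(k)
print(telemetry.current_t(), r.nose_length, telemetry.current_tool_rot())
E
```

```text
pics
scene seeder [([0.533, 0.018, 0.004], 0.76), ([0.464, -0.025, 0.077], 0.56)]
scene spindle_top [([0.529, 0.022, 0.124], 0.71)]
scene pin_top [([0.533, 0.101, 0.074], 0.81)]
scene boss_top [([0.531, 0.019, 0.1], 0.74), ([0.53, 0.023, 0.124], 0.64)]
scene notch [([0.467, -0.024, 0.08], 0.85), ([0.4, -0.376, -0.0], 0.25)]
scene rib [([0.566, 0.038, 0.093], 0.75)]
scene jug [([0.4, -0.375, -0.002], 0.61)]
scene pump_can [([0.426, 0.389, -0.002], 0.6)]
scene pot [([0.426, 0.39, -0.001], 0.23)]
scene funnel [([0.694, 0.369, -0.002], 0.96)]
{'fx': 480.40446878448137, 'fy': 480.40446878448137, 'cx': 259.9187943510182, 'cy': 187.61248037590104, 'position': array([1.18887801, 0.80934225, 1.31786303]), 'orientation': array([-0.1097384 ,  0.3145053 ,  0.88507871, -0.32508396])}
top seeder []
top spindle_top [([0.53, 0.012, 0.131], 0.68)]
top pin_top [([0.53, 0.1, 0.067], 0.88)]
top boss_top [([0.531, 0.019, 0.102], 0.58)]
top notch [([0.465, -0.021, 0.08], 0.72)]
top rib [([0.565, 0.038, 0.1], 0.97)]
top jug [([0.399, -0.375, -0.002], 0.59), ([0.533, 0.019, 0.102], 0.31)]
top pump_can [([0.427, 0.388, 0.002], 0.77)]
top pot [([0.647, -0.366, 0.001], 0.84)]
top funnel [([0.689, 0.366, -0.002], 0.83), ([0.529, 0.019, 0.129], 0.55)]
{'fx': 465.94719878047255, 'fy': 465.94719878047255, 'cx': 259.5186899422183, 'cy': 186.31726455249355, 'position': array([ 0.32641081, -0.00892237,  1.64902885]), 'orientation': array([-0.06064823,  0.71052038, -0.69927898,  0.04991471])}
1.1 0.025 [7.18739842e-05 9.77740696e-01 2.09816885e-01 1.88458629e-05]
```

Run:
```python
import cv2
a=cv2.imread("pics/top0.png"); b=cv2.imread("pics/scene0.png")
c=cv2.resize(a[60:210,190:330],None,fx=4,fy=4,interpolation=cv2.INTER_CUBIC)
cv2.imwrite("pics/c1.png",c)
cv2.imwrite("pics/c2.png",b)
```

```text
(no output)
```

View pics/c1.png

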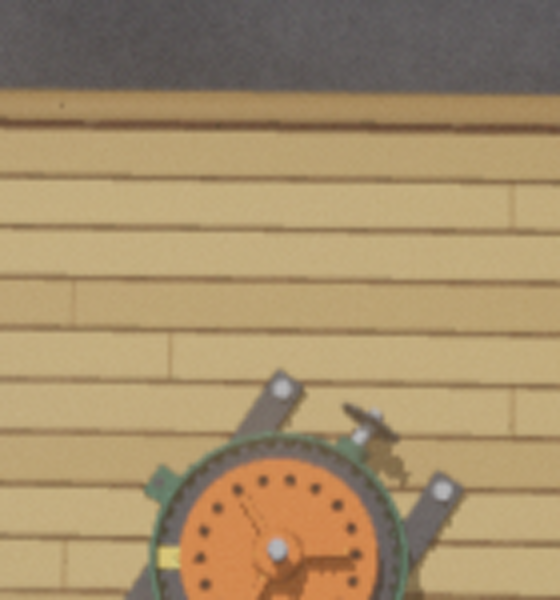

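View pics/scene0.png

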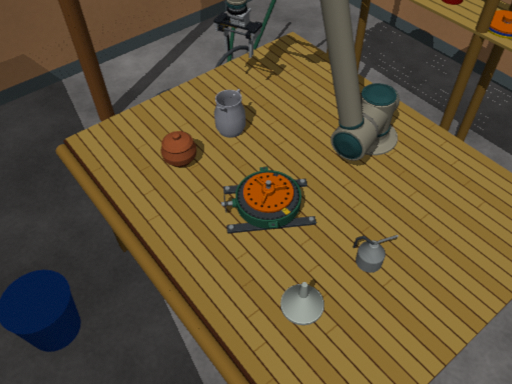

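The pin is at +y of the spindle, at about 90°. The notch is at about 212°, so the plate needs roughly 122° clockwise. My plan is to put the hand coaxial with the spindle, fingers straddling the boss, sweep a rib round with joint 6, then press. First I'll move above it and take a close wrist view.

```bash
cat > h.py <<'E'
from plant import r, gripper_to, inverse_kinematics, vision, models, telemetry
import numpy as np, cv2
def quat(phi):            # tool down, finger line y along angle phi (rad)
    a=phi+np.pi/2
    return np.array([0,np.cos(a/2),np.sin(a/2),0])
def look(cam,things=("spindle_top","pin_top","boss_top","notch","rib"),save=None):
    im=vision.snapshot(cam)
    if save: cv2.imwrite(save,im[...,::-1])
    out={}
    for t in things:
        d=models.mark_of(t,cam)
        if d: out[t]=np.array(d[0]["at"]); print(cam,t,np.round(out[t],4),round(float(d[0]["score"]),2))
    return out
E
python3 - <<'E'
from h import *
p=telemetry.current_ee_pos()
r.move_l([p[0],p[1],0.33],vel=0.2)
r.move_to([0.531,0.019,0.33],quat(np.radians(62)))
gripper_to(0.08)
print(telemetry.current_t(),np.round(telemetry.current_joints(),3),telemetry.current_opening(),vision.get_calibration("wrist")["position"])
look("wrist",save="pics/w1.png")
E
```

```text
4.4083 [-0.096  0.169  1.406 -0.     1.567 -1.177] 0.07963981641992139 [0.46368107 0.05499098 0.48408835]
wrist spindle_top [0.5326 0.0178 0.1337] 0.71
wrist pin_top [0.5324 0.0999 0.0707] 0.67
wrist boss_top [0.5318 0.0203 0.1017] 0.79
wrist notch [ 0.4669 -0.0217  0.0845] 0.73
wrist rib [0.5692 0.041  0.0977] 0.93
```

View pics/w1.png

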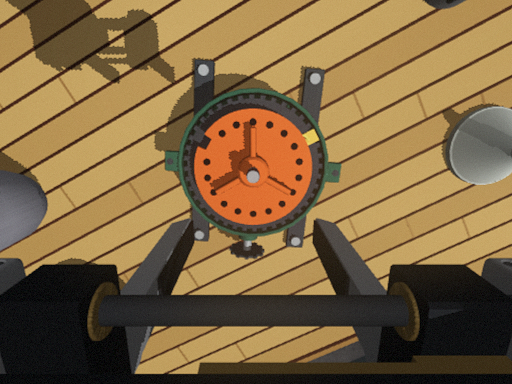

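Wrist view: the brass pin foot is at (311,136) and the notch at (203,139). The ribs point up, lower-left and lower-right of the spindle at (252,175), so both fingers come down in free sectors. I'll descend and sweep about 105°, then measure from close up.

```bash
cat >> h.py <<'E'
AX=np.array([0.5315,0.0193])
def turn(phis,z):
    for p in phis:
        q=inverse_kinematics([*AX,z],quat(np.radians(p))); assert q is not None
        r.movej(q)
E
python3 - <<'E'
from h import *
r.move_l([*AX,0.15],rot=quat(np.radians(62)),vel=0.15)
print(r.move_l([*AX,0.111],vel=0.05,guard=4), telemetry.current_ee_pos(), telemetry.current_wrist_force())
for a in range(54,-52,-8):
    turn([a],0.111); f=telemetry.current_wrist_force(); print(a,np.round(f,1),round(telemetry.current_t(),2))
    if np.linalg.norm(f)>15: break
look("wrist",save="pics/w2.png")
E
```

```text
False [0.53176495 0.01930665 0.11118403] [-0.59819585 -0.71830471  0.01230965]
54 [ 0.1 -0.2 -0.6] 7.25
46 [ 0.   0.3 -0.1] 7.51
38 [-0.2 -0.2 -0. ] 7.77
30 [0.5 0.1 0.2] 8.03
22 [ 0.4 -0.1  0.2] 8.28
14 [ 0.1 -0.3 -0.4] 8.54
6 [0.4 0.1 0.4] 8.8
-2 [ 0.4  1.  -0. ] 9.06
-10 [0.8 0.4 0.6] 9.32
-18 [-0.   0.1  0.3] 9.57
-26 [0.8 0.6 0.7] 9.83
-34 [0.4 1.2 0.6] 10.09
-42 [ 1.  -1.   0.1] 10.35
-50 [ 1.3 -0.4  1. ] 10.61
wrist spindle_top [0.5328 0.0185 0.1357] 0.76
wrist pin_top [0.5307 0.1012 0.0706] 0.87
wrist boss_top [ 0.5508 -0.0182  0.0949] 0.63
wrist notch [0.5023 0.091  0.079 ] 0.58
wrist rib [ 0.5511 -0.0188  0.0963] 0.96
```

View pics/w2.png

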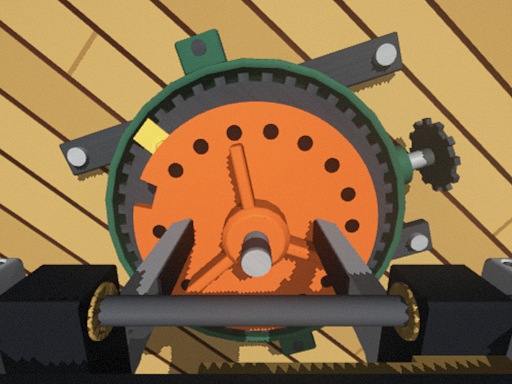

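The plate turned smoothly and the notch, near (145,195), is now about 20° short of the pin foot at (155,137). I'll turn about 17° more, lift, and measure with the camera over the pin's radial line so that height parallax has no tangential effect.

```bash
cat >> h.py <<'E'
def polar(im,k,z,r0,r1):
    """unwrap ring at height z about AX: rows radius 0.5mm, columns 0.25deg (0..360)"""
    w,x,y,zz=k["orientation"]
    from scipy.spatial.transform import Rotation as R
    Rm=R.from_quat([x,y,zz,w]).as_matrix()
    th=np.radians(np.arange(0,360,.25)); rr=np.arange(r0,r1,.0005)
    T,Q=np.meshgrid(th,rr)
    P=np.stack([AX[0]+Q*np.cos(T),AX[1]+Q*np.sin(T),np.full_like(T,z)],-1)-k["position"]
    c=P@Rm
    u=k["fx"]*c[...,0]/c[...,2]+k["cx"]; v=k["fy"]*c[...,1]/c[...,2]+k["cy"]
    return cv2.remap(im,u.astype(np.float32),v.astype(np.float32),cv2.INTER_LINEAR)
E
python3 - <<'E'
from h import *
turn([-56,-62,-67],0.111)
turn([-64],0.111)
r.move_l([*AX,0.2],vel=0.12)
turn([0],0.2)
k=vision.get_calibration("wrist")
m=look("wrist",save="pics/w3.png")
for t in ("pin_top","notch","rib"):
    if t in m: print(t,np.degrees(np.arctan2(*(m[t][:2]-AX)[::-1])))
print(k["position"],telemetry.current_t())
im=cv2.imread("pics/w3.png")
a=polar(im,k,0.0805,0.06,0.096)[:,40*4:140*4]; b=polar(im,k,0.064,0.07,0.106)[:,40*4:140*4]
cv2.imwrite("pics/p3.png",cv2.resize(np.vstack([a,b]),None,fx=2,fy=4))
E
```

```text
wrist spindle_top [0.5308 0.0157 0.1363] 0.59
wrist pin_top [0.5348 0.0996 0.0699] 0.63
wrist boss_top [0.5341 0.0217 0.1041] 0.66
wrist notch [0.5245 0.0946 0.0829] 0.77
wrist rib [ 0.5399 -0.0182  0.0982] 0.66
pin_top 87.64670313389165
notch 95.31103694160394
rib -77.37416312109258
[0.53213338 0.09629412 0.35359871] 14.1417
```

View pics/p3.png

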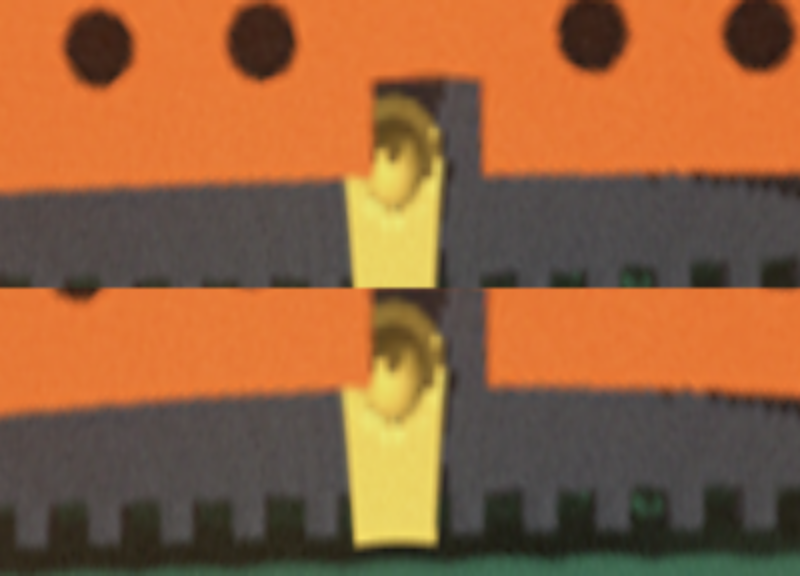

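View pics/w3.png

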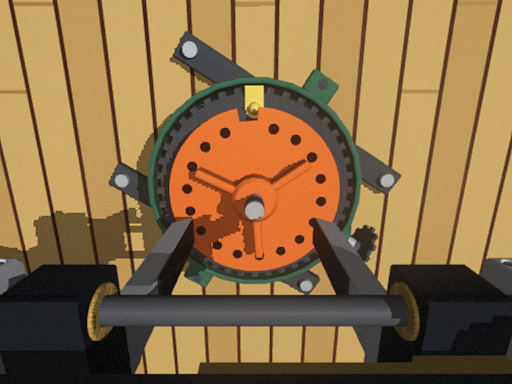

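The unwrapped ring is 8 px per degree. The notch edges are at 373 and 481 (centre 427), and the pin foot is centred at about 395, so 4.0° clockwise remains. I'll turn that and check again.

```bash
cat > chk.py <<'E'
from h import *
def check(n):
    turn([0],0.2); k=vision.get_calibration("wrist")
    im=vision.snapshot("wrist")[...,::-1].copy(); cv2.imwrite(f"pics/w{n}.png",im)
    a=polar(im,k,0.0805,0.06,0.096)[:,160:560]; b=polar(im,k,0.064,0.07,0.106)[:,160:560]
    cv2.imwrite(f"pics/p{n}.png",cv2.resize(np.vstack([a,b]),None,fx=2,fy=4))
    def mid(mask):
        c=np.where(mask.mean(0)>.5)[0]; return 40+(c[0]+c[-1])/8, (c[-1]-c[0])/4
    h=cv2.cvtColor(a,cv2.COLOR_BGR2HSV)[26:40]; org=(h[...,0]<16)&(h[...,1]>150)
    print("notch",mid(~org))
    h=cv2.cvtColor(b,cv2.COLOR_BGR2HSV)[36:62]; yel=(h[...,0]>18)&(h[...,0]<35)&(h[...,1]>100)&(h[...,2]>120)
    print("foot",mid(yel), "t",telemetry.current_t())
E
python3 - <<'E'
from chk import *
turn([-60],0.2)
print(r.move_l([*AX,0.111],vel=0.08,guard=4))
turn([-66,-71],0.111); print(telemetry.current_wrist_force())
turn([-67],0.111)
r.move_l([*AX,0.2],vel=0.12)
check(4)
E
```

```text
False
[-0.10135238 -0.43575122  0.47459649]
notch (np.float64(90.125), np.float64(12.75))
foot (np.float64(89.125), np.float64(11.25)) t 19.1667
```

View pics/p4.png

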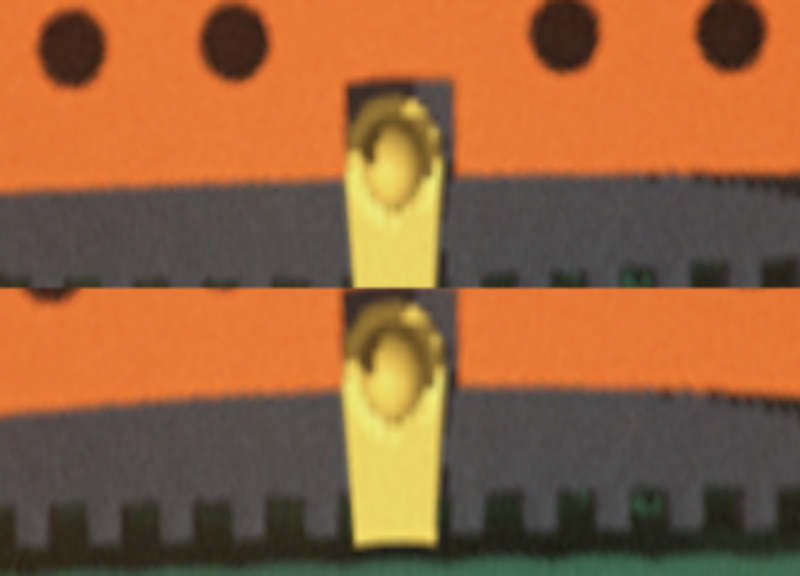

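The notch is centred at 400 and the pin at 394, so 0.7° is left. I'll nudge by that, back off the rib slightly and press with a force guard.

Run:
```python
from chk import *
turn([-64],0.2)
r.move_l([*AX,0.111],vel=0.08,guard=4)
turn([-68,-71.75],0.111); turn([-69.5],0.111)
for z in (0.1045,0.102,0.0995,0.097,0.0945,0.0925):
    g=r.move_l([*AX,z],vel=0.02,guard=16)
    print(z,g,np.round(telemetry.current_ee_pos(),4),np.round(telemetry.current_wrist_force(),1))
    if g: break
r.move_l([*AX,0.2],vel=0.08)
check(5)
```

```text
0.1045 False [0.5315 0.0193 0.1044] [-0.5  0.3 -0. ]
0.102 False [0.5315 0.0193 0.102 ] [-0.4  0.9  2.2]
0.0995 False [0.5315 0.0193 0.0994] [0.5 0.1 1.9]
0.097 False [0.5316 0.0193 0.0969] [0.1 0.4 1.9]
0.0945 True [0.5316 0.0193 0.0956] [-0.5 -0.3  6.2]
notch (np.float64(88.75), np.float64(12.5))
foot (np.float64(89.125), np.float64(11.25)) t 26.3583
```

View pics/p5.png

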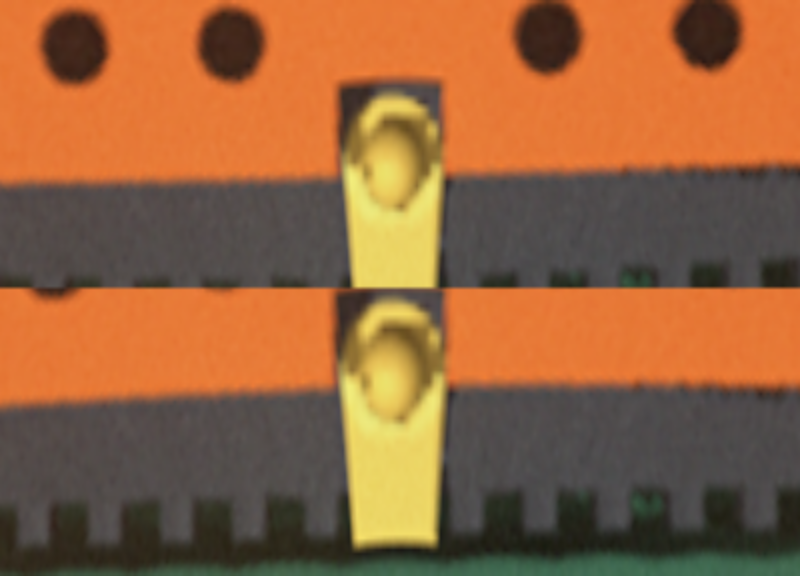

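The fingertips stopped at z = 0.0706 m with the force jump of bottoming out. In the picture the plate is visibly lower and the pin is centred in the notch. The hand is clear, so I'm handing in.

```bash
python3 -c "
from h import *
print(r.sign_off())"
```

```text
the job is handed in; nothing more can be done
None
```

The seed plate is turned with its notch over the drive pin and pressed fully down (fingertips stopped at 70.6 mm against 70.5 mm expected); the hand is clear, no contact with the jug, pump can, pot or funnel was planned or felt (I did not re-measure them), and the job was handed in at about 26 s (no verdict returned).

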